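Wind the drum sander down one turn

TASK

Set the drum sander for its next pass: with your closed fingertips, push the black upright handle of the handwheel on top of the machine round clockwise (seen from above) through exactly one full turn, so that it ends where it began, then move clear. Only push the handle: never have it between the fingers or take hold of it, and leave the loose things lying on the machine where they are.

Things in the scene. Friction and masses are not known exactly. Their poses are not given: they have to be found in the camera images.
- handwheel (a joint): angle the handwheel has turned since the start, rad: 0 at the start, grows clockwise seen from above, 6.283 after one full turn. Vertical axis. Turns stiffly, about 0.2 N m (some 3 to 4 N at the handle), either way, and stays where it is left. One clockwise turn lowers the drum head by 1.5 mm
- wheel_center (a point): centre of the handwheel, on its vertical axis, in mid-rim height, 186 mm above the work surface (rim top 10 mm above this point, hub top 15 mm, hub nut 21 mm). Aluminium wheel, 160 mm outside diameter, round rim 20 mm thick, three spokes, hub 38 mm across, on the sander's green column (top 36 mm below this point). Its axes turn with the wheel; x points to the handle
- handle_mid (a point): point on the axis of the black upright handle on the rim, 70 mm from the wheel's axis, 35 mm above the handle's foot and 27 mm below its top (foot 200 mm, top 262 mm above the work surface). Round, 19 mm across at the foot, 25 mm in the upper two thirds, 62 mm tall; spins freely on its own spindle. It starts in any direction from the wheel's axis
- column_top (a point): centre of the flat top of the green column, on the wheel's axis, 150 mm above the work surface (column 180 x 130 mm). Its axes do not turn with the wheel: x along the conveyor away from the robot, y to the left along the drum hood
- drum_head (a joint): lowering of the drum head on the column, m: 0 at the start, +0.0015 after one clockwise turn. The head is geared to the wheel and carries the hood and the motor
- cleaning_stick: tan rubber block 150 x 38 x 38 mm, loose on the green drum hood (hood top about 100 mm above the work surface, 90 to 450 mm to the left of the wheel's axis); origin under its centre, x along its length. Leave alone
- sanding_block: cork sanding block 115 x 62 x 36 mm, loose on the drum hood; origin under its centre, x along its length. Leave alone
- wax_tin: round tin with yellow lid, 69 mm across, 36 mm high, loose on the grey base casting in front of the foot of the column (100 mm below the work surface's height); origin under its centre. Leave alone
- bridge_blank: dark rosewood bar 185 x 38 x 11 mm, loose on the black conveyor belt in front of the hood (belt 50 mm below the work surface's height); origin under its centre, y along its length. Leave alone

How it is judged:
On the way:
1. the fingers push the handle clockwise past half a turn (value of joint handwheel between 3.14159 and 5.65487 rad and contact force between the fingers and handle above 0.5 N), for 0.1 s.
At the end, for the whole second after the job is handed in: The handwheel stands at rest one full clockwise turn from its start, to within 0.2 rad (11 degrees, 14 mm at the handle), the drum head is 1.4 to 1.6 mm lower, and none of the four loose things has moved 15 mm (value of joint handwheel between 6.08319 and 6.48319 rad and velocity of joint handwheel between -0.05 and 0.05 rad/s and value of joint drum_head between 0.0014 and 0.0016 m and distance of each of cleaning_stick, sanding_block, wax_tin, bridge_blank from where it was at the start of the episode below 0.015 m); the robot touches nothing.
It fails at once if the handle is taken between the fingers (horizontal distance between the grasp point and handle_mid below 0.012 m and z of the grasp point in the frame of handle_mid below 0.036 m and contact force between the fingers and handle above 0.5 N).
It fails at once if the rubber cleaning stick is disturbed, lifted or carried (distance of cleaning_stick from where it was at the start of the episode above 0.015 m).
It fails at once if the cork sanding block is disturbed, lifted or carried (distance of sanding_block from where it was at the start of the episode above 0.015 m).
It fails at once if the wax tin is disturbed, lifted or carried (distance of wax_tin from where it was at the start of the episode above 0.015 m).
It fails at once if the bridge blank is disturbed, lifted or carried (distance of bridge_blank from where it was at the start of the episode above 0.015 m).
It also fails if it takes over 58 s, if anything falls off the work surface, if the arm or the gripper's body presses on something with over 40 N, if the wrist force passes 120 N, or if a joint passes its speed limit or range.

ROBOT

A 7-joint arm with a two-finger parallel gripper is mounted at the origin on the work surface. World frame = base frame: x ahead of the robot, y to its left, z up, the work surface at z = 0. Lengths are in m, angles in rad, forces in N, time in s.
With the tool pointing down it reaches from about 0.425 to 0.875 m from the base axis. Payload 4.7 kg.
Tool frame: the origin (TCP) lies midway between the tips of the shut fingers; the grasp point (between the pads) lies 19 mm behind it; z points along the fingers, y is the direction in which the jaws open and shut (so a half turn about z gives the same grasp; the last joint's range is limited). The gripper opens to 87 mm and grips with 3 to 60 N. Pads are 19 mm wide; open, the fingers measure 117 mm over their backs; the gripper's body (75 mm by 190 mm) begins 51 mm behind the grasp point.
Start: joints at [1.295, 0.321, -0.07, 1.45, 0.023, 1.371, -0.057], TCP at [0.186, -0.623, 0.223] pointing down, gripper open.
Joint ranges: [-2.86, 2.86], [-0.3, 2.09], [-1.38, 1.24], [0.06, 2.45], [-1.56, 4.7], [0.09, 2.05], [-2.69, 2.69]. Speed limits (rad/s): [2.57, 2.57, 3.14, 3.14, 3.14, 3.14, 3.14].

INTERFACE

Orientations are given as a rotation vector (axis times angle).
In Python, from bench import get_state, eyes, job gives the robot as it stands. The module is installed in compiled form; this text tells all that it offers.
- The arm moves only by the shell command python3 -m jog 'ROWS' [FORCE]. ROWS is JSON, a list that holds one entry, the list of rows, each a list of 5 numbers: the opening, from 0 (shut) to 1 (fully open), then the shift along the tool's x, y, z in units of 40 mm (1.0 is 40 mm), then the turn about the tool's z in units of 5 degrees (1.0 is 5 degrees). In form: [[[jaw, dx, dy, dz, turn], ...]]. A call has 1 to 10 rows; each row shifts and turns the commanded pose from where the row before left it, along the tool's axes as they then stand; what a row does not reach is not made up. A row lasts 1/8 s, in which the tool goes at most 62.5 mm and 10.7 degrees, less where a joint would pass 70% of its speed; a pose out of reach is approached as far as the arm can. A call is refused whole if a number of a shift passes 1 or a number of a turn 1, either way. A call with a gripper value outside its range is refused whole. The fingers move at their own pace and stop on an object; FORCE is the grip in N (left out, the last holds). Time passes only in rows, so rows that do not move let the fingers close. It gives the time, the measured TCP pose, the force and the opening at its end, in the units of the state.
- get_state(): the state, without advancing time (a new reading comes with each control period).
- eyes.get_image(name): name is "side" or "top" or "wrist"; returns (picture, depth): 384x512x3 uint8, red, green, blue; 384x512 float32, m along the optical axis (not along the pixel's ray), 0 where there is no reading.
- eyes.camera_params(name): a dict with "camera_matrix" (3x3 intrinsics, pixels), "pose" (4x4, takes a point from camera to world coordinates); the wrist camera has in their place "mount" (4x4, takes a point from camera to tool coordinates, whose origin is the TCP and whose axes are the flange's). Camera axes: x right, y down, z forward; pixel columns grow to the right and rows downward; lengths in m; the calibration is good to about 2 mm. A picture is of the moment at which its call begins: read the wrist's pose just before it. camera_params takes no time and is no camera call.
- job.close_job(): hands the job in, once; it reports no verdict.
The state is a dict: "time": time; "joint_positions": joint angles; "qd": joint speeds; "joint_torque": joint torques, N m; "position": TCP position; "tool_rot": TCP orientation; "ft_force": force on the tool from outside, world axes, zero at the start; "torque": the same for the moment, N m; "grip_width": opening from 0.0 (shut) to 1.0 (fully open).
Only numpy, scipy, OpenCV 4.12 (cv2) and the standard library are available. Lean on these libraries where they do the work, as an engineer would, in place of code of your own. Each camera call takes 0.05 s, during which the arm holds its last target. There are 200 camera calls.

## Working session

There is one attempt and no reset: what is moved stays moved. The work goes in short steps, Python scripts to look and compute and a shell command to move; the robot and the scene stay as the last step left them, time stands still between calls to the robot, and variables do not carry over. Pictures are saved under pics/ and viewed, about 8 in all and at most 12, crops included, and the job is handed in when it is done.

```bash
mkdir -p pics; python3 - <<'E'
from bench import get_state, eyes
import cv2,numpy as np
s=get_state();print({k:np.round(v,3) for k,v in s.items()})
for n in("top","side"):
    p,d=eyes.get_image(n);cv2.imwrite(f"pics/{n}0.png",p[...,::-1]);np.save(f"pics/{n}0.npy",d)
    c=eyes.camera_params(n);print(n,np.round(c["camera_matrix"],1).tolist(),np.round(c["pose"],3).tolist())
E
```

```text
{'time': np.float64(0.0), 'joint_positions': array([ 1.295,  0.322, -0.07 ,  1.452,  0.023,  1.371, -0.057]), 'qd': array([ 0.   , -0.   , -0.001,  0.001, -0.   ,  0.001, -0.001]), 'joint_torque': array([ 0.0000e+00, -4.9129e+01, -4.0400e-01, -3.1253e+01, -6.4000e-02,
        4.4000e-02,  0.0000e+00]), 'position': array([ 0.186, -0.622,  0.221]), 'tool_rot': array([-3.107e+00, -4.530e-01,  1.000e-03]), 'ft_force': array([-0.162,  1.09 , -0.045]), 'torque': array([-0.015,  0.02 ,  0.041]), 'grip_width': np.float64(0.998)}
top [[475.5, 0.0, 261.2], [0.0, 475.5, 190.2], [0.0, 0.0, 1.0]] [[-0.006, -0.981, 0.195, 0.215], [-1.0, 0.006, -0.003, 0.235], [0.002, -0.195, -0.981, 1.401], [0.0, 0.0, 0.0, 1.0]]
side [[405.6, 0.0, 256.0], [0.0, 405.6, 188.7], [0.0, 0.0, 1.0]] [[-0.884, -0.346, 0.313, 0.108], [-0.467, 0.652, -0.598, 1.082], [0.003, -0.675, -0.738, 0.851], [0.0, 0.0, 0.0, 1.0]]
```

View pics/top0.png

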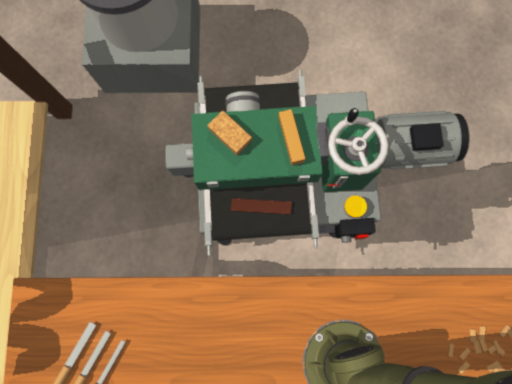

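View pics/side0.png

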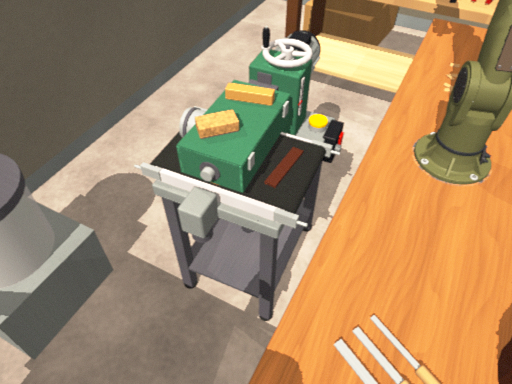

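The top view shows the wheel at about (358,146) and the black handle at about (352,115), on the far side. The blocks are on the hood to the left and the motor is to the right. The side view agrees. Next I'll measure the wheel and handle.

```bash
cat > h.py <<'E'
from bench import get_state, eyes
import cv2,numpy as np
def ray(n,u,v,z):
    c=eyes.camera_params(n);K,T=c["camera_matrix"],c["pose"]
    d=T[:3,:3]@np.linalg.solve(K,[u,v,1.]);o=T[:3,3];return o+d*(z-o[2])/d[2]
def cloud(n,d):
    c=eyes.camera_params(n);K,T=c["camera_matrix"],c["pose"]
    v,u=np.indices(d.shape);P=np.stack([(u-K[0,2])/K[0,0]*d,(v-K[1,2])/K[1,1]*d,d],-1)
    return P@T[:3,:3].T+T[:3,3]
E
python3 - <<'E'
from h import *
for n,roi in(("top",(320,100,395,185)),("side",(255,22,325,75))):
    p=cv2.imread(f"pics/{n}0.png").astype(int);d=np.load(f"pics/{n}0.npy");X=cloud(n,d)
    R=np.zeros(d.shape,bool);x0,y0,x1,y1=roi;R[y0:y1,x0:x1]=1
    w=R&(p.min(2)>150)&(d>0)&(X[...,2]>.17)&(X[...,2]<.22);q=X[w]
    A=cv2.convexHull(np.argwhere(w)[:,::-1].astype(np.int32));e=cv2.fitEllipse(A)
    print(n,"rim n",w.sum(),"z",np.percentile(q[:,2],[5,50,95]).round(3),"ellipse",np.round(e[0],1),np.round(e[1],1),"->",ray(n,*e[0],.188).round(4),"extent",q.min(0).round(3),q.max(0).round(3))
    h=R&(p.max(2)<70)&(d>0)&(X[...,2]>.205)&(X[...,2]<.28);q=X[h]
    print(" handle n",h.sum(),"med",np.median(q,0).round(4),"min",q.min(0).round(3),"max",q.max(0).round(3))
    t=q[q[:,2]>.255];print(" top",len(t),t.mean(0).round(4) if len(t) else "")
E
```

```text
top rim n 1209 z [0.188 0.194 0.201] ellipse [357.6 144.6] [56.5 59. ] -> [ 0.5774 -0.0259  0.188 ] extent [ 0.499 -0.103  0.182] [0.652 0.051 0.208]
 handle n 83 med [ 0.6362 -0.001   0.2487] min [ 0.629 -0.014  0.212] max [0.651 0.006 0.266]
 top 32 [ 0.6395 -0.0038  0.2591]
side rim n 839 z [0.183 0.194 0.201] ellipse [286.7  52. ] [28.2 50.2] -> [ 0.5791 -0.0266  0.188 ] extent [ 0.498 -0.107  0.17 ] [0.656 0.052 0.207]
 handle n 102 med [0.641  0.0017 0.2353] min [ 0.632 -0.007  0.206] max [0.653 0.007 0.262]
 top 12 [ 6.409e-01 -1.000e-04  2.592e-01]
```

Centre is about (0.578, -0.026). The handle is about (0.643, -0.003), so radius ≈70 mm and bearing ≈+20°, both consistent with the given sizes. Plan: shut the fingers, lift, square the tool to the world axes, and come down behind the handle on its left.

```bash
python3 -m jog '[[[0,0,0,-0.9,0.85],[0,0,0,-0.9,0.85],[0,0,0,-0.9,0.85],[0,0,0,-0.9,0.75],[0,0,0,0,0],[0,0,0,0,0]]]'
python3 - <<'E'
from h import *
from scipy.spatial.transform import Rotation as R
print(R.from_rotvec(get_state()["tool_rot"]).as_matrix().round(3))
X=cloud("top",np.load("pics/top0.npy"))
for n,(a,b,c,d) in dict(motor=(390,110,470,165),hood=(195,112,320,185)).items(): print(n,np.percentile(X[b:d,a:c,2],[90,99.5]).round(3))
E
```

```text
time: 0.85
position: [0.1857, -0.6226, 0.3654]
tool_rot: [-3.14, -0.004, 0.001]
ft_force: [0.3, 0.5, 0.1]
grip_width: 0.402
[[ 1.     0.002 -0.001]
 [ 0.002 -1.     0.001]
 [-0.001 -0.001 -1.   ]]
motor [0.134 0.141]
hood [0.136 0.143]
```

```bash
python3 -m jog '[[[0,0.52,-0.82,0,0],[0,0.52,-0.82,0,0],[0,0.52,-0.82,0,0],[0,0.52,-0.82,0,0],[0,0.52,-0.82,0,0],[0,0.52,-0.82,0,0],[0,0.52,-0.82,0,0],[0,0.52,-0.82,0,0],[0,0.52,-0.82,0,0],[0,0.52,-0.82,0,0]]]'
python3 -m jog '[[[0,0.52,-0.82,0,0],[0,0.52,-0.82,0,0],[0,0.52,-0.82,0,0],[0,0.52,-0.82,0,0],[0,0.52,-0.82,0,0],[0,0.52,-0.82,0,0],[0,0.52,-0.82,0,0],[0,0.52,-0.82,0,0],[0,0,0,0,0],[0,0,0,0,0]]]'
```

```text
time: 2.1
position: [0.393, -0.293, 0.3647]
tool_rot: [-3.14, -0.003, 0.004]
ft_force: [-0.1, 0.3, 0.8]
grip_width: 0.005
time: 3.35
position: [0.5584, -0.0327, 0.3652]
tool_rot: [3.141, 0.002, -0.004]
ft_force: [-0.1, -0.4, 0.7]
grip_width: 0.002
```

```bash
python3 -m jog '[[[0,0.6,-0.9,0,0],[0,0.6,-0.9,0,0],[0,0,0,0,0],[0,0,0,0,0]]]'
python3 - <<'E'
from h import *
p,d=eyes.get_image("wrist");cv2.imwrite("pics/w1.png",p[...,::-1])
E
```

```text
time: 3.85
position: [0.6066, 0.0382, 0.366]
tool_rot: [3.14, -0.001, -0.002]
ft_force: [0.1, -0.4, -0.4]
grip_width: 0.01
```

View pics/w1.png

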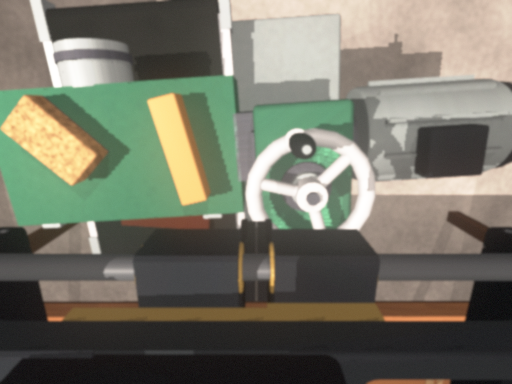

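The wrist view shows the handle top at about (302,146) and the hub nut at about (313,197). The shut fingers sit at (256,260), clear of the handle. I'll refine the numbers from this view.

```bash
cat >> h.py <<'E'
from scipy.spatial.transform import Rotation as Rn
def wray(u,v,z):
    s=get_state();T=np.eye(4);T[:3,:3]=Rn.from_rotvec(s["tool_rot"]).as_matrix();T[:3,3]=s["position"]
    c=eyes.camera_params("wrist");T=T@c["mount"];d=T[:3,:3]@np.linalg.solve(c["camera_matrix"],[u,v,1.]);o=T[:3,3]
    return o+d*(z-o[2])/d[2]
E
python3 - <<'E'
from h import *
p=cv2.imread("pics/w1.png");g=p.max(2)
m=np.zeros_like(g);m[128:165,285:325]=(g[128:165,285:325]<75)
n,l,st,ce=cv2.connectedComponentsWithStats(m);i=1+np.argmax(st[1:,4]);print(st[i],ce[i])
h=wray(*ce[i],.262);print("handle top",h.round(4),"nut",wray(313,197,.207).round(4))
w=((p.min(2)>150)*1).astype(np.uint8);w[:125]=0;w[:,:240]=0;w[:,380:]=0;w[226:]=0
pts=np.argwhere(w)[:,::-1]
X=np.array([wray(u,v,.189) for u,v in cv2.convexHull(pts.astype(np.int32))[:,0]]);X=X[X[:,0]>.565]
A=np.c_[2*X[:,:2],np.ones(len(X))];r=np.linalg.lstsq(A,(X[:,:2]**2).sum(1),rcond=None)[0];print("circle",r[:2].round(4),np.sqrt(r[2]+r[0]**2+r[1]**2).round(4))
c=np.array([.578,-.0262]);dd=h[:2]-c;print(np.hypot(*dd),np.degrees(np.arctan2(dd[1],dd[0])))
E
```

```text
[293 135  20   8  72] [302.26388889 137.5       ]
handle top [ 0.6537 -0.0045  0.262 ] nut [ 0.5791 -0.0289  0.207 ]
circle [ 0.5744 -0.0345] 0.0881
0.07873051693896581 15.987953385972144
```

```bash
python3 -m jog '[[[0,0,0,0.74,0],[0,0,0,0.74,0],[0,0,0,0.74,0],[0,0,0,0.74,0],[0,0,0,0.74,0],[0,0,0,0,0],[0,0,0,0,0]]]' 
python3 - <<'E'
from h import *
s=get_state();print(s["position"],s["ft_force"],s["joint_positions"].round(2))
def P(a,r=.07):a=np.radians(a);return np.array([.578+r*np.cos(a),-.027+r*np.sin(a)])
for st in (3,):
  for a in range(66,36,-3):
    d=(P(a-3)-P(a))/.04;print(a,round(d[0],2),round(-d[1],2))
E
```

```text
time: 4.78
position: [0.6074, 0.0392, 0.22]
tool_rot: [3.141, 0.0, 0.003]
ft_force: [-0.2, -0.1, 0.0]
grip_width: 0.006
[0.60742393 0.03917994 0.21999706] [-0.24392885 -0.09763652  0.04300197] [ 0.45  0.3  -0.68  1.55  0.19  1.36 -1.82]
66 0.08 0.04
63 0.08 0.04
60 0.08 0.05
57 0.08 0.05
54 0.07 0.06
51 0.07 0.06
48 0.07 0.06
45 0.06 0.07
42 0.06 0.07
39 0.06 0.07
```

```bash
python3 -m jog '[[[0,0.16,0.08,0,0],[0,0.16,0.1,0,0],[0,0,0,0,0],[0,0,0,0,0]]]'; for i in 1; do python3 -m jog '[[[0,0.08,0.06,0,0],[0,0,0,0,0]]]';python3 -m jog '[[[0,0.07,0.06,0,0],[0,0,0,0,0]]]';python3 -m jog '[[[0,0.07,0.06,0,0],[0,0,0,0,0]]]';python3 -m jog '[[[0,0.06,0.07,0,0],[0,0,0,0,0]]]'; done; python3 - <<'E'
from h import *
s=get_state();d=s["position"][:2]-[.578,-.027];print(np.hypot(*d),np.degrees(np.arctan2(d[1],d[0])))
E
```

```text
time: 5.28
position: [0.6197, 0.0332, 0.2185]
tool_rot: [-3.141, -0.003, 0.0]
ft_force: [0.3, 0.7, 0.1]
grip_width: 0.005
time: 5.52
position: [0.6231, 0.0304, 0.2184]
tool_rot: [3.141, 0.002, -0.0]
ft_force: [-0.1, -0.2, -0.8]
grip_width: 0.005
time: 5.78
position: [0.6259, 0.0279, 0.2184]
tool_rot: [3.141, 0.002, -0.0]
ft_force: [0.6, 0.1, 0.0]
grip_width: 0.009
time: 6.02
position: [0.6287, 0.0255, 0.2185]
tool_rot: [3.141, 0.002, 0.0]
ft_force: [1.0, 0.3, 0.1]
grip_width: 0.004
time: 6.28
position: [0.6311, 0.0226, 0.2184]
tool_rot: [3.141, 0.002, -0.0]
ft_force: [-0.6, 0.9, 0.1]
grip_width: 0.006
0.07267480387652092 43.05725643975777
```

```bash
python3 -m jog '[[[0,0.02,0.06,0,0],[0,0,0,0,0]]]'|grep -E 'pos|for';python3 -m jog '[[[0,0.02,0.06,0,0],[0,0,0,0,0]]]'|grep -E 'pos|for';python3 -m jog '[[[0,0.03,0.06,0,0],[0,0,0,0,0]]]'|grep -E 'pos|for';python3 -m jog '[[[0,0.03,0.06,0,0],[0,0,0,0,0]]]'|grep -E 'pos|for'; python3 - <<'E'
from h import *
s=get_state();d=s["position"][:2]-[.578,-.027];print(np.hypot(*d),np.degrees(np.arctan2(d[1],d[0])))
p,d=eyes.get_image("top");cv2.imwrite("pics/t2.png",cv2.resize(p[80:200,290:410,::-1],None,fx=4,fy=4,interpolation=2))
E
```

```text
position: [0.6318, 0.0203, 0.2185]
ft_force: [-0.5, 0.2, -0.5]
position: [0.6326, 0.018, 0.2185]
ft_force: [-0.5, 0.3, 0.2]
position: [0.6337, 0.0168, 0.2185]
ft_force: [-0.0, 3.1, 0.5]
position: [0.6352, 0.0137, 0.2185]
ft_force: [1.1, 2.8, 0.4]
0.07017751548224432 35.46069453656725
```

View pics/t2.png

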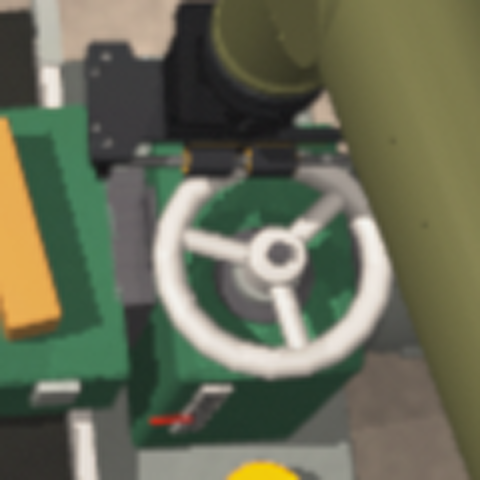

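Contact came at TCP (0.6337, 0.0168) with about 3 N, bearing 38° about the wheel's centre. The picture shows the fingers in front of the now hidden handle. After a full turn the tool should stop at this same spot. Now the circle rows.

```bash
cat > plan.py <<'E'
import sys
from h import *
def plan(step,n,r=.07):
    s=get_state();q=s["position"][:2].copy();d=q-[.578,-.027];a=np.degrees(np.arctan2(d[1],d[0]));print("r",np.hypot(*d).round(4),"ang",a.round(1),"z",s["position"][2].round(4))
    o=[]
    for i in range(n):
        a-=step;t=np.array([.578+r*np.cos(np.radians(a)),-.027+r*np.sin(np.radians(a))]);e=np.round((t-q)/.04,2);o.append(f"[0,{e[0]},{-e[1]},0,0]");q=q+e*.04
    print(",".join(o))
plan(float(sys.argv[1]),int(sys.argv[2]))
E
python3 plan.py 6 10
```

```text
r 0.0701 ang 35.5 z 0.2185
[0,0.1,0.16,0,0],[0,0.08,0.16,0,0],[0,0.06,0.17,0,0],[0,0.05,0.18,0,0],[0,0.02,0.18,0,0],[0,0.01,0.18,0,0],[0,-0.01,0.19,0,0],[0,-0.03,0.18,0,0],[0,-0.05,0.17,0,0],[0,-0.07,0.17,0,0]
```

```bash
python3 -m jog '[[[0,0.1,0.16,0,0],[0,0.08,0.16,0,0],[0,0.06,0.17,0,0],[0,0.05,0.18,0,0],[0,0.02,0.18,0,0],[0,0.01,0.18,0,0],[0,-0.01,0.19,0,0],[0,-0.03,0.18,0,0],[0,-0.05,0.17,0,0],[0,-0.07,0.17,0,0]]]'; python3 plan.py 6 10
```

```text
time: 8.57
position: [0.6416, -0.0567, 0.2185]
tool_rot: [3.141, 0.003, 0.001]
ft_force: [1.7, 4.0, -0.4]
grip_width: 0.004
r 0.0702 ang -25.0 z 0.2185
[0,-0.09,0.16,0,0],[0,-0.1,0.15,0,0],[0,-0.12,0.14,0,0],[0,-0.13,0.13,0,0],[0,-0.15,0.11,0,0],[0,-0.15,0.1,0,0],[0,-0.17,0.08,0,0],[0,-0.17,0.06,0,0],[0,-0.18,0.05,0,0],[0,-0.18,0.02,0,0]
```

Force opposes the motion at about 4 N, so the handle is being pushed as planned.

```bash
python3 -m jog '[[[0,-0.09,0.16,0,0],[0,-0.1,0.15,0,0],[0,-0.12,0.14,0,0],[0,-0.13,0.13,0,0],[0,-0.15,0.11,0,0],[0,-0.15,0.1,0,0],[0,-0.17,0.08,0,0],[0,-0.17,0.06,0,0],[0,-0.18,0.05,0,0],[0,-0.18,0.02,0,0]]]'; python3 plan.py 6 10
```

```text
time: 9.82
position: [0.5835, -0.0967, 0.2186]
tool_rot: [3.141, 0.002, 0.0]
ft_force: [4.1, -0.0, -0.6]
grip_width: 0.008
r 0.07 ang -85.5 z 0.2186
[0,-0.18,0.01,0,0],[0,-0.19,-0.02,0,0],[0,-0.18,-0.03,0,0],[0,-0.17,-0.05,0,0],[0,-0.17,-0.07,0,0],[0,-0.16,-0.09,0,0],[0,-0.15,-0.11,0,0],[0,-0.14,-0.11,0,0],[0,-0.13,-0.14,0,0],[0,-0.11,-0.14,0,0]
```

```bash
python3 -m jog '[[[0,-0.18,0.01,0,0],[0,-0.19,-0.02,0,0],[0,-0.18,-0.03,0,0],[0,-0.17,-0.05,0,0],[0,-0.17,-0.07,0,0],[0,-0.16,-0.09,0,0],[0,-0.15,-0.11,0,0],[0,-0.14,-0.11,0,0],[0,-0.13,-0.14,0,0],[0,-0.11,-0.14,0,0]]]'; python3 plan.py 6 10
```

```text
time: 11.08
position: [0.5198, -0.0663, 0.2183]
tool_rot: [3.141, 0.002, -0.002]
ft_force: [1.3, -3.5, -1.4]
grip_width: 0.002
r 0.0703 ang -146.0 z 0.2183
[0,-0.09,-0.16,0,0],[0,-0.08,-0.17,0,0],[0,-0.06,-0.17,0,0],[0,-0.04,-0.18,0,0],[0,-0.02,-0.18,0,0],[0,-0.0,-0.18,0,0],[0,0.01,-0.19,0,0],[0,0.04,-0.18,0,0],[0,0.05,-0.17,0,0],[0,0.07,-0.17,0,0]
```

```bash
python3 -m jog '[[[0,-0.09,-0.16,0,0],[0,-0.08,-0.17,0,0],[0,-0.06,-0.17,0,0],[0,-0.04,-0.18,0,0],[0,-0.02,-0.18,0,0],[0,0,-0.18,0,0],[0,0.01,-0.19,0,0],[0,0.04,-0.18,0,0],[0,0.05,-0.17,0,0],[0,0.07,-0.17,0,0]]]'; python3 plan.py 6 10
```

```text
time: 12.32
position: [0.5154, 0.0045, 0.2183]
tool_rot: [-3.141, -0.003, 0.002]
ft_force: [-1.7, -3.5, 1.4]
grip_width: 0.004
r 0.0701 ang 153.3 z 0.2183
[0,0.09,-0.16,0,0],[0,0.11,-0.15,0,0],[0,0.12,-0.13,0,0],[0,0.14,-0.13,0,0],[0,0.15,-0.1,0,0],[0,0.15,-0.1,0,0],[0,0.17,-0.07,0,0],[0,0.17,-0.06,0,0],[0,0.18,-0.04,0,0],[0,0.19,-0.02,0,0]
```

```bash
python3 -m jog '[[[0,0.09,-0.16,0,0],[0,0.11,-0.15,0,0],[0,0.12,-0.13,0,0],[0,0.14,-0.13,0,0],[0,0.15,-0.1,0,0],[0,0.15,-0.1,0,0],[0,0.17,-0.07,0,0],[0,0.17,-0.06,0,0],[0,0.18,-0.04,0,0],[0,0.19,-0.02,0,0]]]'; python3 plan.py 5 9
```

```text
time: 13.58
position: [0.5749, 0.0414, 0.2184]
tool_rot: [3.141, 0.001, -0.001]
ft_force: [-4.8, -1.2, -1.6]
grip_width: 0.008
r 0.0684 ang 92.6 z 0.2184
[0,0.15,-0.04,0,0],[0,0.15,0.01,0,0],[0,0.15,0.03,0,0],[0,0.15,0.04,0,0],[0,0.14,0.05,0,0],[0,0.14,0.07,0,0],[0,0.14,0.07,0,0],[0,0.12,0.09,0,0],[0,0.12,0.1,0,0]
```

```bash
python3 -m jog '[[[0,0.15,-0.04,0,0],[0,0.15,0.01,0,0],[0,0.15,0.03,0,0],[0,0.15,0.04,0,0],[0,0.14,0.05,0,0],[0,0.14,0.07,0,0],[0,0.14,0.07,0,0],[0,0.12,0.09,0,0],[0,0.12,0.1,0,0],[0,0,0,0,0]]]'; python3 plan.py 3 4
```

```text
time: 14.82
position: [0.626, 0.0246, 0.2188]
tool_rot: [3.141, 0.001, 0.003]
ft_force: [-0.2, 1.1, 0.1]
grip_width: 0.004
r 0.0705 ang 47.1 z 0.2188
[0,0.06,0.07,0,0],[0,0.06,0.07,0,0],[0,0.06,0.07,0,0],[0,0.05,0.07,0,0]
```

```bash
python3 -m jog '[[[0,0.06,0.06,0,0],[0,0.06,0.06,0,0],[0,0.07,0.07,0,0],[0,0,0,0,0],[0,0,0,0,0]]]'; python3 plan.py 3 1
```

```text
time: 15.45
position: [0.6328, 0.0173, 0.2187]
tool_rot: [3.141, 0.002, 0.001]
ft_force: [0.1, 2.1, 0.4]
grip_width: 0.009
r 0.0705 ang 39.0 z 0.2187
[0,0.05,0.08,0,0]
```

```bash
python3 -m jog '[[[0,-0.1,-0.2,0,0],[0,-0.2,-0.2,0,0],[0,-0.2,-0.2,0,0],[0,0,0,-0.7,0],[0,0,0,-0.7,0],[0,0,0,-0.7,0],[0,0,0,-0.7,0],[0,0,0,-0.7,0],[0,0,0,0,0]]]'; python3 -m jog '[[[0,-0.52,0.82,0,0],[0,-0.52,0.82,0,0],[0,-0.52,0.82,0,0],[0,-0.52,0.82,0,0],[0,-0.52,0.82,0,0],[0,-0.52,0.82,0,0],[0,-0.52,0.82,0,0],[0,-0.52,0.82,0,0],[0,-0.52,0.82,0,0],[0,-0.52,0.82,0,0]]]'; python3 -m jog '[[[0,-0.52,0.82,0,0],[0,-0.52,0.82,0,0],[0,-0.52,0.82,0,0],[0,-0.52,0.82,0,0],[0,-0.52,0.82,0,0],[0,0,0,0,0],[0,0,0,0,0]]]'
python3 - <<'E'
from h import *
for n,roi in(("top",(320,100,395,185)),("side",(255,22,325,75))):
    p,d=eyes.get_image(n);p=p[...,::-1].copy();cv2.imwrite(f"pics/{n}9.png",p);X=cloud(n,d)
    R=np.zeros(d.shape,bool);x0,y0,x1,y1=roi;R[y0:y1,x0:x1]=1
    for k,q,D in(("now",p,d),("start",cv2.imread(f"pics/{n}0.png"),np.load(f"pics/{n}0.npy"))):
        X=cloud(n,D);h=R&(q.max(2)<70)&(D>0)&(X[...,2]>.205)&(X[...,2]<.28);print(n,k,h.sum(),np.median(X[h],0).round(4),np.argwhere(h).mean(0).round(1))
a=cv2.imread("pics/top0.png");b=cv2.imread("pics/top9.png");cv2.imwrite("pics/cmp.png",cv2.resize(np.hstack([a[70:250,160:400],b[70:250,160:400]]),None,fx=1.6,fy=1.6))
E
```

```text
time: 16.58
position: [0.613, 0.0429, 0.3611]
tool_rot: [3.141, 0.004, 0.007]
ft_force: [0.8, 0.8, -0.3]
grip_width: 0.007
time: 17.82
position: [0.4037, -0.287, 0.3573]
tool_rot: [-3.141, -0.003, 0.002]
ft_force: [0.2, -0.8, -0.4]
grip_width: 0.009
time: 18.7
position: [0.3018, -0.4496, 0.3577]
tool_rot: [-3.14, -0.004, 0.0]
ft_force: [-0.2, 0.6, -0.3]
grip_width: 0.003
top now 83 [ 0.6363 -0.0012  0.2489] [115.6 351.8]
top start 83 [ 0.6362 -0.001   0.2487] [115.6 351.9]
side now 97 [0.6412 0.0012 0.237 ] [ 37.  265.6]
side start 102 [0.641  0.0017 0.2353] [ 37.4 265.6]
```

View pics/cmp.png

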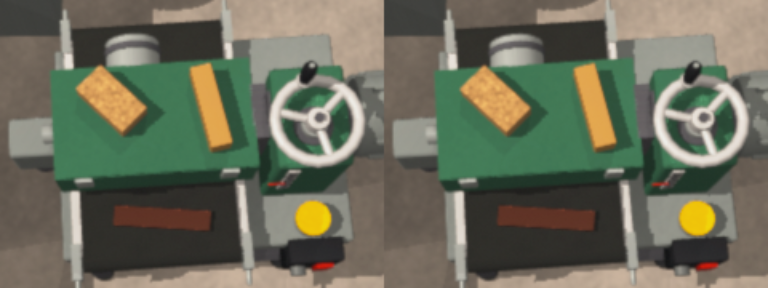

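The before and after views match: the handle is at (352,116) in both, and the loose things are in place. The arm is clear, so I'm handing in.

```bash
python3 -c "
from bench import job,get_state
print(get_state()['qd'].round(3));print(job.close_job())"
```

```text
[-0.004 -0.002 -0.001 -0.008  0.006  0.     0.001]
the job is handed in; nothing more can be done
None
```

I pushed the handle one full turn clockwise with shut fingertips, backed off, lifted clear and handed the job in at about 19 s. No verdict was reported.

- **Handle position:** the top and side views put the handle within about 0.5 mm horizontally of where it started. The tool stopped within 1 mm of the point where it first touched the handle.
- **Full turn rather than no turn:** the camera cannot tell these apart. I read about 4 N against the motion at each stop during the push, all the way round, and take that as the evidence.
- **Loose things:** all four look unmoved in the before and after top views, compared by eye.
- **Not checked:** I did not measure the 1.5 mm lowering of the drum head; it follows from the gearing.
- **One check that disagreed:** my rim and handle masks in the wrist view caught only part of each shape, giving a poor circle fit of 88 mm radius. I discarded that fit and used the top and side fits, which agreed within 2 mm.

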